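# Knock-out bar through a lathe spindle

### The arm

A 7-joint arm with a two-finger parallel gripper is mounted at the origin on the work surface; the furniture and walls round the work are solid. World frame = base frame: x ahead of the robot, y to its left, z up, the work surface at z = 0. Lengths are in m, angles in rad, forces in N, time in s.
With the tool pointing down it reaches from about 0.4 to 0.85 m from the base axis. Payload 10.4 kg.
Tool frame: the origin (TCP) lies at the very end of the fingers, on their centre line; the grasp point (between the pads) lies 19 mm behind it; z points along the fingers, y is the line along which they close (so a half turn about z gives the same grasp; the last joint's range is limited). The gripper opens to 87 mm and grips with 3 to 60 N. Pads are 19 mm wide; open, the fingers measure 117 mm over their backs; the gripper's body (75 mm by 190 mm) begins 51 mm behind the grasp point.
Start: joints at [1.098, 0.332, -0.065, 1.46, 0.022, 1.35, -0.088], TCP at [0.272, -0.563, 0.223] pointing down, gripper open.
Joint ranges: [-2.6, 2.6], [-0.5, 2.12], [-1.47, 1.34], [0.16, 2.42], [-1.27, 4.41], [0.06, 2.06], [-2.6, 2.6]. Speed limits (rad/s): [2.22, 2.22, 2.79, 2.79, 3.14, 3.14, 3.14].

### API

Orientations are given as a unit quaternion [x, y, z, w].
In Python, from bench import r gives the robot as it stands.
- The arm moves only by the shell command python3 -m crank 'ROWS' [FORCE]. ROWS is JSON, a list that holds one entry, the list of rows, each a list of 5 numbers: the shift along the tool's x, y, z in mm, then the turn about the tool's z in degrees, then the opening, from -1 (shut) to 1 (fully open). A call has 1 to 20 rows; each row is the pose to reach, as a shift and turn from the pose commanded when the call began, along the tool's axes at that moment; what a row does not reach only later rows make up. A row lasts 1/10 s, in which the tool goes at most 50 mm and 8.59 degrees, less where a joint would pass 70% of its speed; a pose out of reach is approached as far as the arm can. A call with a gripper value outside its range is refused whole. The fingers move at their own pace and stop on an object; FORCE is the grip in N (left out, the last holds). Time passes only in rows, so rows that repeat a pose let the fingers close. It gives the time, the measured TCP pose, the force, the opening and the grip force at its end, in the units of the state.
- r.read_state(): the state, without advancing time (a new reading comes with each control period).
- r.camera(name): name is "scene" or "top" or "wrist"; returns a dict with "image" (420x560x3 uint8, red, green, blue), "vfov" (degrees; the focal length in pixels is half the picture's height over the tangent of half this angle, whatever the lens; pixels are square), "cx", "cy" (the principal point, pixels), "eye" and "attitude" of the camera in the world. Camera axes: x right, y down, z forward; pixel columns grow to the right and rows downward; lengths in m; the calibration is good to about 2 mm. A picture is of the moment at which its call begins. There is no depth.
- r.close_job(): hands the job in; it is judged then, once.
The state is a dict: "time": time; "joint_positions": joint angles; "joint_vel": joint speeds; "joint_torque": joint torques, N m; "ee_pos": TCP position; "eef_rot": TCP orientation; "ft_force": force on the tool from outside, world axes, zero at the start; "torque": the same for the moment, N m; "width": finger opening in m; "grip_force": force on a finger pad.
Only numpy, scipy, OpenCV 4.12 (cv2) and the standard library are available. Lean on these libraries where they do the work, as an engineer would, in place of code of your own. Each camera call takes 0.05 s, during which the arm holds its last target. There are 200 camera calls.

### The job

Free the stuck spur drive centre of the little lathe headstock with the knock-out bar. Lift the bar out of its wooden cradle by the bare steel shaft, start it well into the bore at the hand-wheel end and let go of it there, then take it afresh by the wooden handle and push it on by feel until the collar is fully home against the hub; press it there firmly, with about 20 newtons, without ramming (never push the bar on the headstock with more than 60 N). Leave the bar in the spindle, let go, and do not disturb the other things on the bench.

Things in the scene. Friction and masses are not known exactly. Their poses are not given: they have to be found in the camera images.
- bar: knock-out bar, about 0.2 kg. Origin on its axis at the collar's front face, +x along the axis to the tip. Bare steel shaft 12 mm thick, x = 0 to 140 mm (last 4 mm chamfered to 7 mm); collar 30 mm in diameter, x = -6 to 0; wooden handle 20 mm in diameter, x = -61 to -6 mm. Centre of mass near x = 45 mm. Lies level in the cradle at the start.
- bar_tip (a point): centre of the tip face of the bar, 140 mm from the collar face.
- cradle: fixed wooden cradle the bar lies in at the start, base 150 x 60 x 14 mm; uprights 12 mm thick, 44 wide, 68 high at x = -50 and +50 mm with notches open at the top (floor 54 mm up). Origin under its middle, x to the bar's tip. The bar's axis lies 60 mm above the bench, its collar face near x = -65 mm; the 88 mm of shaft between the uprights are free to grip.
- headstock: fixed grey lathe headstock, base 120 x 100 x 12 mm, casting 78 mm wide, top 110 mm above the bench. Origin under its middle on the bench, +x along the spindle from hand wheel to drive centre. The level bore, 14 mm wide, axis 70 mm up, runs from the flat 46 mm square hub of the hand wheel (x = -75 mm; 4 mm countersink; wheel rim 75 mm in diameter) to the nose (x = +75 mm).
- mouth (a point): centre of the bore's mouth in the flat face of the hub, at the hand-wheel end; +x points into the bore. The bar is home when its collar face lies flat on this face. The bar has about 1 mm of play all round: let go partway in, it hangs a few degrees out of line, and it binds if gripped or pushed with a sideways load.
- nose (a point): centre of the bore's far end at the spindle nose, 150 mm beyond the mouth.
- drive_centre (a joint): how far the spur centre has been pushed out of the nose, in m: 0 to 0.002 at the start, at most 0.018; grows outwards. Its shank's end sits in the bore 126 mm beyond the mouth when it reads 0, so the bar's tip meets it about 14 mm before the bar is home; it then slides with about 7 N of friction and stays where it is left.
- glue_pot: loose dark pot, 88 mm in diameter, 76 mm high, a bystander; origin under its middle.
- block: loose small wood block 23 x 58 x 25 mm, a bystander; origin under its middle.
- gouge: loose carving gouge, 215 mm long, 28 mm thick, a bystander; origin under its middle.

How it is judged:
On the way, in this order (a step that is already met when the one before it is completed fails the run):
1. the bar, held by its steel shaft, has its tip at least 25 mm inside the bore (x of bar_tip in the frame of mouth above 0.025 m and horizontal distance between bar_tip and nose below 0.1255 m and angle between the x axis of bar and the x axis of headstock, either way round below 0.08 rad and contact force between the fingers and bar above 0.5 N and x of the grasp point in the frame of bar above 0.005 m), for 0.1 s.
2. the bar is let go while its tip is 40 to 120 mm inside the bore (x of bar_tip in the frame of mouth between 0.04 and 0.12 m and angle between the x axis of bar and the x axis of headstock, either way round below 0.08 rad and contact force between the fingers and bar below 0.05 N), for 0.2 s.
3. held by the handle, the bar's collar is pressed against the hub with more than 12 N (x of bar in the frame of mouth above -0.002 m and contact force between bar and headstock above 12 N and x of the grasp point in the frame of bar below -0.006 m), for 0.2 s.
At the end, for the whole second after the job is handed in: The bar rests in the spindle, released, its collar within 2 mm of the hub's face, and the drive centre has been pushed out by at least 11 mm (x of bar in the frame of mouth above -0.002 m and distance between bar and mouth below 0.0045 m and angle between the x axis of bar and the x axis of headstock, either way round below 0.04 rad and value of joint drive_centre above 0.011 m and linear speed of bar below 0.01 m/s); the robot touches nothing.
It fails at once if the bar presses on the headstock or drive centre with more than 60 N while it is being started (tip less than 40 mm in) or coming home (collar less than 20 mm off) (contact force between bar and headstock above 60 N and (x of bar_tip in the frame of mouth below 0.04 m or x of bar in the frame of mouth above -0.02 m)).
It fails at once if the fingers or arm press on the headstock with more than 60 N (contact force between any of the arm, the fingers and headstock above 60 N).
It fails at once if a bystander (pot, gouge, block) is moved more than 30 mm (distance of any of glue_pot, gouge, block from where it was at the start of the episode above 0.03 m).
It also fails if it takes over 72 s, if anything falls off the work surface, if the arm or the gripper's body presses on something with over 40 N, if the wrist force passes 120 N, or if a joint passes its speed limit or range.

## Working session

There is one attempt and no reset: what is moved stays moved. The work goes in short steps, Python scripts to look and compute and a shell command to move; the robot and the scene stay as the last step left them, time stands still between calls to the robot, and variables do not carry over. Pictures are saved under pics/ and viewed, at most 10 in all, crops included, and the job is handed in when it is done.

```bash
ls; mkdir -p pics; python3 - <<'E'
from bench import r
import cv2
s=r.read_state(); print({k:(s[k]) for k in s})
for n in("scene","top"):
    c=r.camera(n); cv2.imwrite(f"pics/{n}0.png",c["image"][:,:,::-1]); print(n,c["vfov"],c["cx"],c["cy"],c["eye"],c["attitude"],[k for k in c])
E
```

```text
pics
{'time': 0.0, 'joint_positions': array([ 1.09842287,  0.33286941, -0.06469463,  1.46093251,  0.0216089 ,
        1.34991747, -0.08847328]), 'joint_vel': array([-0.00092854, -0.00059068, -0.00120516,  0.00087289, -0.00015599,
        0.00127577, -0.00057842]), 'joint_torque': array([ 9.83225182e-04, -6.23259401e+01,  2.49694765e-02, -3.89905894e+01,
       -6.15374465e-02,  3.96257162e-02,  1.20855843e-04]), 'ee_pos': array([ 0.27154499, -0.56249524,  0.22175968]), 'eef_rot': array([ 9.74814172e-01,  2.23017531e-01, -1.97050080e-04, -6.87798074e-04]), 'ft_force': array([-0.47577399,  0.21397224,  0.28384545]), 'torque': array([-0.00148274, -0.02602168, -0.04498696]), 'grip_force': 0.0, 'width': 0.08692802504937489}
scene 44.5461818570969 284.87853156289583 209.13204671325295 [0.19451988 0.53145988 0.81056219] [-0.27967909  0.87780349 -0.36829634  0.12489375] ['image', 'vfov', 'cx', 'cy', 'eye', 'attitude']
top 42.84023000024141 278.3062988323637 218.340565402775 [ 0.46469588 -0.09910562  1.04328004] [-0.69973463  0.70865046 -0.05707585  0.07020203] ['image', 'vfov', 'cx', 'cy', 'eye', 'attitude']
```

View pics/scene0.png

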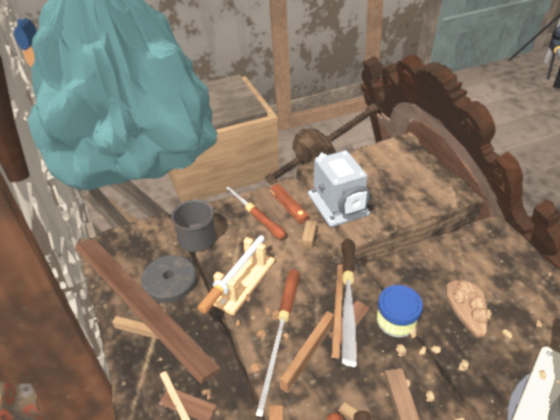

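View pics/top0.png

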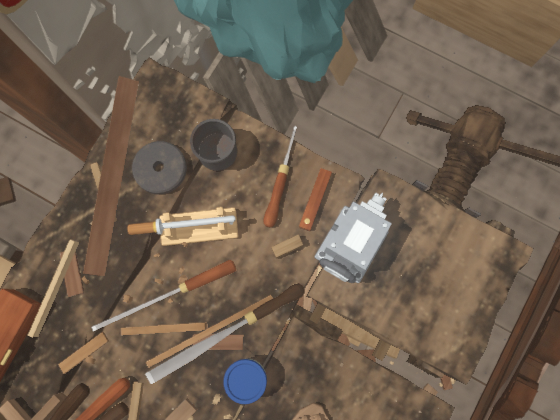

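The two views show the bar in its cradle with its handle left: top (130,229) to tip (236,219), scene (205,300) to (263,238). The headstock is at top (357,238), with its wheel at (340,268) and its nose at (378,203). The pot is at top (213,146), the block at (287,245) and the gouge at (283,180). Next I'll zoom in on the bar and headstock.

```bash
cat > h.py <<'E'
import numpy as np, cv2
from scipy.spatial.transform import Rotation as R
def ray(c,u,v):
    f=c["image"].shape[0]/2/np.tan(np.radians(c["vfov"])/2)
    d=R.from_quat(c["attitude"]).apply([(u-c["cx"])/f,(v-c["cy"])/f,1.]); return np.array(c["eye"]),d/np.linalg.norm(d)
def plane(c,u,v,z):
    o,d=ray(c,u,v); return o+d*(z-o[2])/d[2]
def tri(*obs):
    A=np.zeros((3,3));b=np.zeros(3);L=[ray(*o) for o in obs]
    for o,d in L:
        P=np.eye(3)-np.outer(d,d);A+=P;b+=P@o
    p=np.linalg.solve(A,b); return p,[np.linalg.norm(np.cross(p-o,d)) for o,d in L]
def proj(c,p):
    f=c["image"].shape[0]/2/np.tan(np.radians(c["vfov"])/2)
    q=R.from_quat(c["attitude"]).inv().apply(np.array(p)-c["eye"]); return q[0]/q[2]*f+c["cx"],q[1]/q[2]*f+c["cy"]
E
python3 - <<'E'
from h import *
from bench import r
import pickle
cs={n:r.camera(n) for n in("scene","top")}; pickle.dump(cs,open("cs.pkl","wb"))
def crop(n,x,y,w,h,s=4): return cv2.resize(cs[n]["image"][y:y+h,x:x+w,::-1],None,fx=s,fy=s,interpolation=cv2.INTER_CUBIC)
# each tile 400x300 -> 100x75 px source
A=crop("top",120,185,125,75,3.2) ; B=crop("top",305,185,100,100,3)
out=np.zeros((600,800,3),np.uint8)
def put(im,x,y): out[y:y+im.shape[0],x:x+im.shape[1]]=im
put(A,0,0); put(B,0,300); put(crop("scene",192,225,90,90,3.3),400,0); put(crop("scene",300,140,80,90,3.3),400,300)
cv2.imwrite("pics/c1.png",out)
E
```

```text
(no output)
```

View pics/c1.png

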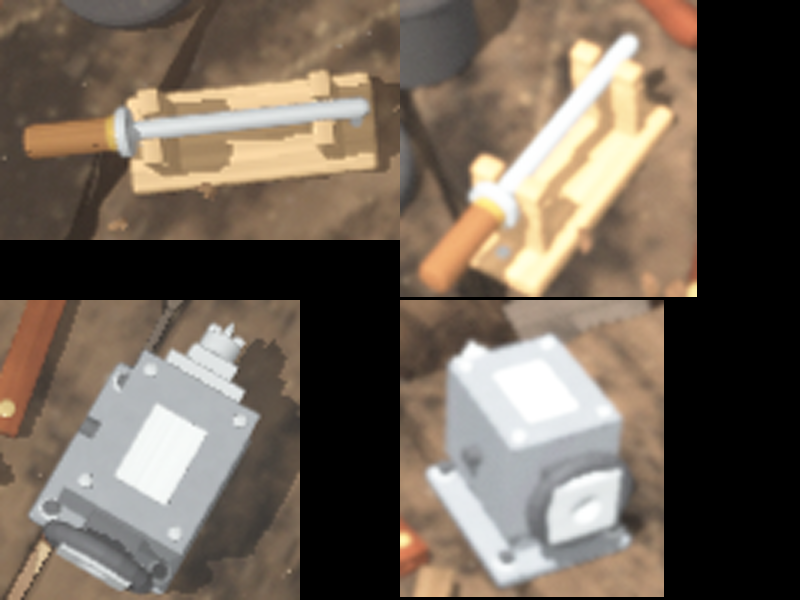

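Here the crop gives pixel positions for the tip, collar, handle end and the headstock's four top bolts, and the mouth is visible in the scene view. I'll triangulate them.

```bash
python3 - <<'E'
from h import *
import pickle
cs=pickle.load(open("cs.pkl","rb"));T,S=cs["top"],cs["scene"]
np.set_printoptions(precision=4,suppress=True)
ta=lambda x,y:(T,120+x/3.2,185+y/3.2); tb=lambda x,y:(T,305+x/3,185+(y-300)/3)
sa=lambda x,y:(S,192+(x-400)/3.3,225+y/3.3); sb=lambda x,y:(S,300+(x-400)/3.3,140+(y-300)/3.3)
tip=tri(ta(366,107),sa(630,42)); col=tri(ta(133,131),sa(503,200)); he=tri(ta(26,141),sa(433,272))
print("tip",*tip,"col",*col,"hand",*he, np.linalg.norm(tip[0]-he[0]),np.linalg.norm(tip[0]-col[0]))
P=[]
for a,b in [((85,480),(519,437)),((175,534),(602,412)),((150,369),(470,352)),((240,421),(548,342))]:
    p=tri(tb(*a),sb(*b)); P.append(p[0]); print("bolt",*p)
P=np.array(P); ax=P[2]+P[3]-P[0]-P[1]; ax[2]=0; ax/=np.linalg.norm(ax); c=P.mean(0)
ay=P[0]+P[2]-P[1]-P[3]; print("ax",ax,np.degrees(np.arctan2(ax[1],ax[0])),np.degrees(np.arctan2(-ay[0],ay[1])),"centre",c)
m=c-0.075*ax; m[2]=.07; print("mouth est",m, "scene mouth ray at z=.07",plane(*sb(587,510),.07), "proj",proj(S,m),sb(587,510)[1:])
d=tip[0]-he[0]; print("bar yaw",np.degrees(np.arctan2(d[1],d[0])))
for n,u,v in(("pot",213,146),("block",287,245),("gouge1",270,220),("gouge2",294,128)): print(n,plane(T,u,v,.03))
print("hubtop edge",plane(*tb(55,540),.093),plane(*tb(130,588),.093))
E
```

```text
tip [0.6454 0.0006 0.0559] [np.float64(0.0004575673342743653), np.float64(0.00045756733427424677)] col [0.6315 0.1366 0.0569] [np.float64(0.0019033956189812805), np.float64(0.001903395618981012)] hand [0.626  0.1977 0.0641] [np.float64(0.0011097609192129133), np.float64(0.00110976091921284)] 0.19814460624360145 0.13666424361877708
bolt [ 0.5858 -0.1793  0.1054] [np.float64(0.0008122817755943959), np.float64(0.0008122817755945351)]
bolt [ 0.5541 -0.2304  0.1056] [np.float64(2.2452568857972905e-05), np.float64(2.245256885808579e-05)]
bolt [ 0.6485 -0.218   0.1202] [np.float64(0.0011278775485376398), np.float64(0.001127877548537412)]
bolt [ 0.6195 -0.2713  0.107 ] [np.float64(0.0006577500701554653), np.float64(0.0006577500701556135)]
ax [ 0.8494 -0.5278  0.    ] -31.856270099697927 -30.17370169208991 centre [ 0.602  -0.2248  0.1095]
mouth est [ 0.5383 -0.1852  0.07  ] scene mouth ray at z=.07 [ 0.5326 -0.18    0.07  ] proj (np.float64(355.55937720781185), np.float64(201.1692578159363)) (356.6666666666667, 203.63636363636363)
bar yaw -84.39719089691341
pot [0.7968 0.0464 0.03  ]
block [ 0.5976 -0.0972  0.03  ]
gouge1 [ 0.6465 -0.0652  0.03  ]
gouge2 [ 0.8312 -0.1144  0.03  ]
hubtop edge [ 0.5527 -0.1613  0.093 ] [ 0.5239 -0.2046  0.093 ]
```

```bash
cat >> h.py <<'E'
def go(s,p,yaw):
    """tool-frame shift (mm) and turn (deg) to bring TCP to p with tool x at world yaw (deg)"""
    Q=R.from_quat(s["eef_rot"]); d=Q.inv().apply(np.array(p)-s["ee_pos"])*1e3; x=Q.apply([1,0,0])
    y=np.degrees(np.arctan2(x[1],x[0])); return np.round(d,1),round(-((yaw-y+180)%360-180),2),round(y,2)
E
python3 - <<'E'
from h import *
from bench import r
print(go(r.read_state(),[.636,.07,.25],95.6))
E
cat /dev/null
```

```text
(array([ 603.2, -411.3,  -27.6]), np.float64(-69.83), np.float64(25.77))
```

```bash
python3 -m crank '[[[603,-411,-28,-70,1],[603,-411,-28,-70,1],[603,-411,-28,-70,1],[603,-411,-28,-70,1],[603,-411,-28,-70,1],[603,-411,-28,-70,1],[603,-411,-28,-70,1],[603,-411,-28,-70,1],[603,-411,-28,-70,1],[603,-411,-28,-70,1],[603,-411,-28,-70,1],[603,-411,-28,-70,1],[603,-411,-28,-70,1],[603,-411,-28,-70,1],[603,-411,-28,-70,1],[603,-411,-28,-70,1],[603,-411,-28,-70,1],[603,-411,-28,-70,1],[603,-411,-28,-70,1],[603,-411,-28,-70,1]]]' 30
python3 - <<'E'
from h import *
from bench import r
c=r.camera("wrist"); cv2.imwrite("pics/w1.png",c["image"][:,:,::-1]); s=r.read_state()
print(s["ee_pos"],go(s,[.6364,.0888,.2],95.6),s["joint_positions"],c["vfov"],c["eye"],R.from_quat(c["attitude"]).as_matrix()); print(proj(c,[.6315,.1366,.06]),proj(c,[.6454,.0006,.06]))
import pickle; pickle.dump(c,open("w1.pkl","wb"))
E
```

```text
time: 2.2
ee_pos: [0.636, 0.0682, 0.2507]
eef_rot: [0.671, 0.741, -0.0, 0.0]
ft_force: [-0.0, 0.5, 0.2]
width: 0.087
grip_force: 0.0
[0.63602411 0.06845929 0.25076766] (array([20.2,  2.4, 50.8]), np.float64(0.1), np.float64(95.7)) [ 0.27388293  0.41937674 -0.62378696  1.34933386  0.24261924  1.44847885
 -0.2383301 ] 68.49297020845273 [0.62778565 0.1517025  0.41261661] [[ 9.95171849e-01  9.35274920e-02  2.97590324e-02]
 [ 9.81473918e-02 -9.47439418e-01 -3.04508847e-01]
 [-2.85068399e-04  3.05959403e-01 -9.52044517e-01]]
(np.float64(284.96109529761895), np.float64(122.56087408153438)) (np.float64(285.1228491566767), np.float64(236.8365672646309))
```

View pics/w1.png

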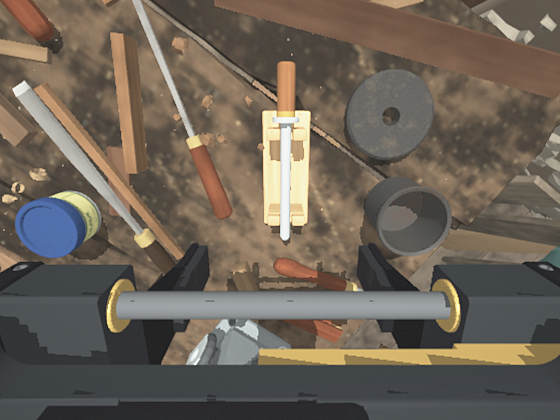

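The wrist view shows the bar straight at column ~285, with the handle end at (286,63), the collar at (285,121) and the tip at (284,239). It's centred between the fingers. I'll fit the shaft line and triangulate it with the top view.

```bash
python3 - <<'E'
from h import *
import pickle
c=pickle.load(open("w1.pkl","rb"));cs=pickle.load(open("cs.pkl","rb"));T=cs["top"]
np.set_printoptions(precision=4,suppress=True)
im=c["image"].astype(int); hsv=cv2.cvtColor(c["image"],cv2.COLOR_RGB2HSV)
m=(hsv[...,1]<60)&(hsv[...,2]>130)
pts=[]
for v in range(128,238,6):
    u=np.where(m[v,260:310])[0]+260
    if len(u): pts.append((u.mean(),v,len(u)))
print(np.array(pts)[::3])
P=np.array([plane(c,u,v,.06) for u,v,n in pts if n<16])
k=np.polyfit(P[:,1],P[:,0],1); print("yaw",np.degrees(np.arctan2(-1,-k[0])),"x at y=.0888",np.polyval(k,.0888))
u=np.where(m[105:130,285])[0]+105; print("collar rows",u)
u=np.where(m[150:260,285])[0]+150; print("tip row",u.max(), plane(c,284.5,u.max(),.06))
print(tri((T,234.4,218.4),(c,284.5,u.max())),tri((T,161.6,225.9),(c,285,122.)))
E
```

```text
[[285.3529 128.      17.    ]
 [286.3889 146.      18.    ]
 [287.8378 164.      37.    ]
 [288.0294 182.      34.    ]
 [287.3939 200.      33.    ]
 [285.3226 218.      31.    ]
 [284.5    236.      10.    ]]
yaw -83.85853861743276 x at y=.0888 0.6364516851814961
collar rows [117 118 119 120 121 122 123 124 125 126 127 128 129]
tip row 240 [ 0.6451 -0.0037  0.06  ]
(array([ 0.6443, -0.0004,  0.0671]), [np.float64(0.0004759063643727414), np.float64(0.00047590636437303804)]) (array([0.6321, 0.1369, 0.0608]), [np.float64(0.0006791950051228201), np.float64(0.0006791950051228417)])
```

```bash
python3 -m crank '[[[20,2,40,0,1],[20,2,80,0,1],[20,2,120,0,1],[20,2,160,0,1],[20,2,190,0,1],[20,2,205,0,1],[20,2,210,0,1],[20,2,210,0,1],[20,2,210,0,-0.3],[20,2,210,0,-1],[20,2,210,0,-1],[20,2,210,0,-1],[20,2,210,0,-1],[20,2,210,0,-1],[20,2,210,0,-1],[20,2,210,0,-1]]]' 40
```

```text
time: 3.85
ee_pos: [0.636, 0.0895, 0.0405]
eef_rot: [0.671, 0.742, -0.0, 0.0]
ft_force: [0.0, 0.5, 0.4]
width: 0.031
grip_force: 0.0
```

```bash
python3 -m crank '[[[0,0,0,0,-1],[0,0,0,0,-1],[0,0,0,0,-1],[0,0,0,0,-1],[0,0,0,0,-1],[0,0,0,0,-1],[0,0,0,0,-1],[0,0,0,0,-1]]]'
```

```text
time: 4.65
ee_pos: [0.6363, 0.0896, 0.0406]
eef_rot: [0.671, 0.742, 0.0, 0.0]
ft_force: [3.0, 1.1, -0.8]
width: 0.0105
grip_force: 39.7
```

```bash
python3 -m crank '[[[0,0,-10,0,-1],[0,0,-30,0,-1],[0,0,-60,0,-1],[0,0,-100,0,-1],[0,0,-140,0,-1],[0,0,-160,0,-1],[0,0,-160,0,-1],[0,0,-160,0,-1]]]'
python3 - <<'E'
from h import *
from bench import r
s=r.read_state();print(go(s,[.409,-.1035,.2],148),s["ft_force"],s["torque"])
E
```

```text
time: 5.45
ee_pos: [0.6354, 0.0893, 0.1994]
eef_rot: [0.671, 0.742, -0.001, -0.0]
ft_force: [0.2, 0.0, -4.5]
width: 0.0108
grip_force: 40.0
(array([-1.691e+02, -2.447e+02, -1.000e-01]), np.float64(-52.22), np.float64(95.78)) [ 0.22654563  0.03762771 -4.53877023] [-0.05105858 -0.08793833 -0.01596452]
```

```bash
python3 -m crank '[[[-25,-36,0,-8,-1],[-50,-72,0,-16,-1],[-75,-108,0,-24,-1],[-100,-144,0,-32,-1],[-125,-180,0,-40,-1],[-150,-216,0,-47,-1],[-169,-245,0,-52.2,-1],[-169,-245,0,-52.2,-1],[-169,-245,0,-52.2,-1],[-169,-245,0,-52.2,-1]]]'
python3 - <<'E'
from h import *
from bench import r
import pickle
cs={n:r.camera(n) for n in("wrist","scene","top")}; pickle.dump(cs,open("w2.pkl","wb"))
s=r.read_state();print(go(s,[.409,-.1035,.2],148),s["ft_force"],s["torque"],s["joint_positions"])
c=cs["wrist"]; print(proj(c,[.536,-.183,.07]))
out=np.zeros((600,800,3),np.uint8); out[:420,:560]=c["image"]
out[:300,560:]=cs["scene"]["image"][130:280,265:385].repeat(2,0).repeat(2,1)
out[300:,560:]=cs["top"]["image"][180:330,250:370].repeat(2,0).repeat(2,1)
cv2.imwrite("pics/w2.png",out[:,:,::-1])
E
```

```text
time: 6.45
ee_pos: [0.4093, -0.1025, 0.1997]
eef_rot: [0.276, 0.961, 0.0, -0.001]
ft_force: [1.6, -0.0, -3.0]
width: 0.0108
grip_force: 40.0
(array([-0. , -1.5,  0.1]), np.float64(0.05), np.float64(148.05)) [-0.21168672  0.7945533  -2.45598484] [ 0.09412469 -0.08937066 -0.0188137 ] [ 0.80539632 -0.08392105 -0.62613161  1.95980603 -0.05262205  1.25101628
  1.21061051]
(np.float64(282.64961570536434), np.float64(325.6622762580128))
```

View pics/w2.png

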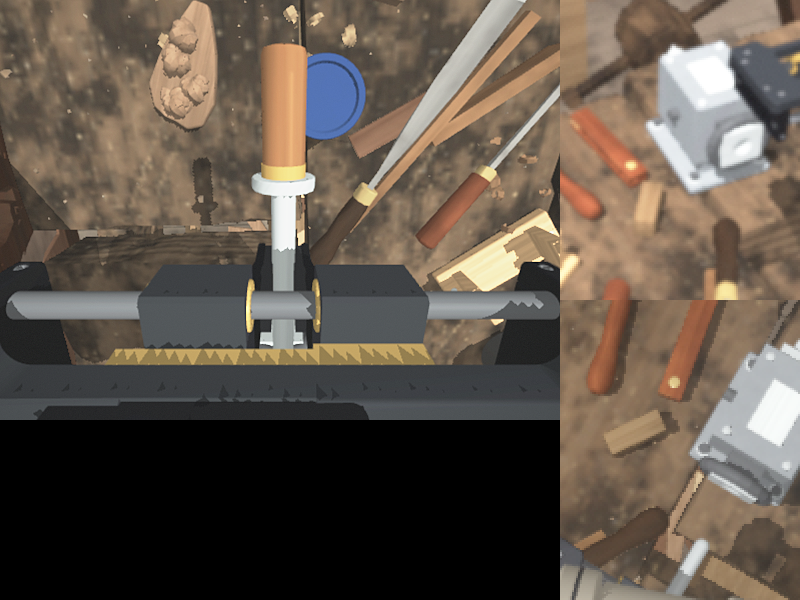

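The bar hangs straight in the grip, with the collar at (284,184) and the handle end at (284,50). The headstock is hidden from the wrist camera but clear in the scene crop (hub centre ≈ (741,145)) and in the top crop. I'll refine its axis from each view.

```bash
python3 - <<'E'
from h import *
import pickle
np.set_printoptions(precision=4,suppress=True)
cs=pickle.load(open("cs.pkl","rb"));T,S=cs["top"],cs["scene"]; w=pickle.load(open("w2.pkl","rb"))
tb=lambda x,y:(T,305+x/3,185+(y-300)/3); sb=lambda x,y:(S,300+(x-400)/3.3,140+(y-300)/3.3)
for nm,B in (("top",[tb(85,480),tb(175,534),tb(150,369),tb(240,421)]),("scene",[sb(519,437),sb(602,412),sb(470,352),sb(548,342)])):
    P=np.array([plane(*b,.11) for b in B]); ax=P[2]+P[3]-P[0]-P[1]; ay=P[0]+P[2]-P[1]-P[3]
    y1=np.degrees(np.arctan2(ax[1],ax[0]));y2=np.degrees(np.arctan2(-ay[0],ay[1]));c=P.mean(0)
    print(nm,y1,y2,c,[np.linalg.norm(P[i]-P[j]) for i,j in((0,1),(2,3),(0,2),(1,3))])
    a=np.radians(y1+y2)/2; print(" mouth",c[:2]-.075*np.array([np.cos(a),np.sin(a)]))
# casting outline (grey, low sat) in top view
hsv=cv2.cvtColor(T["image"],cv2.COLOR_RGB2HSV); m=((hsv[...,1]<50)&(hsv[...,2]>110)).astype(np.uint8); m[:,:310]=0;m[:,400:]=0;m[:185]=0;m[285:]=0
n,l,st,ce=cv2.connectedComponentsWithStats(m); print(st[1:][st[1:,4]>50],ce[1:][st[1:,4]>50])
# hub face in scene
for I in (S,w["scene"]):
    hs=cv2.cvtColor(I["image"],cv2.COLOR_RGB2HSV); m=((hs[...,2]>205)&(hs[...,1]<40)).astype(np.uint8); m[:,:335]=0;m[:,375:]=0;m[:186]=0;m[222:]=0
    n,l,st,ce=cv2.connectedComponentsWithStats(m)
    k=1+st[1:,4].argmax(); cn=max(cv2.findContours((l==k).astype(np.uint8),0,2)[0],key=cv2.contourArea); q=cv2.minAreaRect(cv2.convexHull(cn))
    print(st[k],ce[k],q, plane(I,*q[0],.07)); print(cv2.approxPolyDP(cv2.convexHull(cn),3,True)[:,0].tolist())
    break
E
```

```text
top -31.618840608842998 -31.98253063414027 [ 0.6027 -0.2244  0.11  ] [np.float64(0.06050322424303951), np.float64(0.06063207781875473), np.float64(0.07695772825841313), np.float64(0.0774388546541839)]
 mouth [ 0.539  -0.1849]
scene -35.32069820210782 -37.11629867951195 [ 0.6014 -0.2245  0.11  ] [np.float64(0.059253804948410364), np.float64(0.05345082564258693), np.float64(0.08994945712591285), np.float64(0.07782799666834166)]
 mouth [ 0.5409 -0.1802]
[[ 314  190   78   93 3923]] [[354.5121 237.3288]]
[345 192  22  21 325] [355.1938 201.6954] ((355.45001220703125, 201.34999084472656), (16.127614974975586, 25.930675506591797), 71.56504821777344) [ 0.5382 -0.1846  0.07  ]
[[366, 192], [363, 207], [345, 211], [347, 197]]
```

```bash
python3 - <<'E'
from h import *
from bench import r
import pickle
np.set_printoptions(precision=4,suppress=True)
w=pickle.load(open("w2.pkl","rb"));c=w["wrist"];T=w["top"]; s=r.read_state()
Q=R.from_quat(s["eef_rot"]);z=s["ee_pos"][2]+.0194
hsv=cv2.cvtColor(c["image"],cv2.COLOR_RGB2HSV)
for v in (70,100,140,205,225):
    row=hsv[v,235:335].astype(int); m=(row[:,1]>90)&(row[:,2]>150) if v<170 else (row[:,1]<40)&(row[:,2]>150)
    u=np.where(m)[0]+235; p=plane(c,(u.min()+u.max())/2,v,z); print(v,u.min(),u.max(),Q.inv().apply(p-s["ee_pos"])*1e3)
for v in (188,192,196): print("collar low edge",v,Q.inv().apply(plane(c,284,v,z)-s["ee_pos"])*1e3)
h=cv2.cvtColor(T["image"],cv2.COLOR_RGB2HSV)[285:330,300:345].astype(int); m=((h[...,2]>150)&(h[...,1]<50)).astype(np.uint8)
ys,xs=np.where(m);print(len(xs),xs.max()+300,ys.min()+285)
p=plane(T,322.5,300.5,z); print("tip in tool",Q.inv().apply(p-s["ee_pos"])*1e3)
E
```

```text
70 266 334 [ 99.6737   6.3943 -19.2969]
100 266 334 [ 87.6548   6.5661 -19.3089]
140 266 304 [ 70.5627   0.0216 -19.3291]
205 272 295 [ 39.7507  -0.7176 -19.3604]
225 272 295 [ 29.4205  -0.7378 -19.3708]
collar low edge 188 [ 48.2013  -0.4637 -19.3518]
collar low edge 192 [ 46.2391  -0.4666 -19.3538]
collar low edge 196 [ 44.2608  -0.4695 -19.3558]
170 336 299
tip in tool [-91.0259   0.0947 -19.4914]
```

```bash
python3 - <<'E'
from h import *
from bench import r
print(go(r.read_state(),[.4085,-.1042,.0506],148.2))
E
```

```text
(array([-1.000e-01, -2.400e+00,  1.495e+02]), np.float64(-0.15), np.float64(148.05))
```

```bash
python3 -m crank '[[[0,-2,30,0,-1],[0,-2,60,-0.2,-1],[0,-2,90,-0.2,-1],[0,-2,120,-0.2,-1],[0,-2,140,-0.2,-1],[0,-2,149,-0.2,-1],[0,-2,149,-0.2,-1],[0,-2,149,-0.2,-1],[0,-2,149,-0.2,-1],[-20,-2,149,-0.2,-1],[-40,-2,149,-0.2,-1],[-45,-2,149,-0.2,-1],[-45,-2,149,-0.2,-1],[-45,-2,149,-0.2,-1]]]'
python3 - <<'E'
from h import *
from bench import r
import pickle
cs={n:r.camera(n) for n in("scene","top")}; pickle.dump(cs,open("w3.pkl","wb"))
s=r.read_state();print(go(s,[.4425,-.1253,.0506],148.2),s["ft_force"])
up=lambda i:cv2.resize(i,None,fx=5,fy=5,interpolation=cv2.INTER_CUBIC)
out=np.hstack([up(cs["scene"]["image"][150:260,310:390]),up(cs["top"]["image"][210:320,300:380])])
cv2.imwrite("pics/w3.png",out[:,:,::-1])
E
```

```text
time: 8.0
ee_pos: [0.4459, -0.1284, 0.0517]
eef_rot: [0.274, 0.962, -0.0, -0.0]
ft_force: [0.5, -0.1, -3.2]
width: 0.0105
grip_force: 40.0
(array([4.5, 0.9, 1. ]), np.float64(-0.01), np.float64(148.19)) [-0.29295111 -0.01367835 -2.27698033]
```

View pics/w3.png

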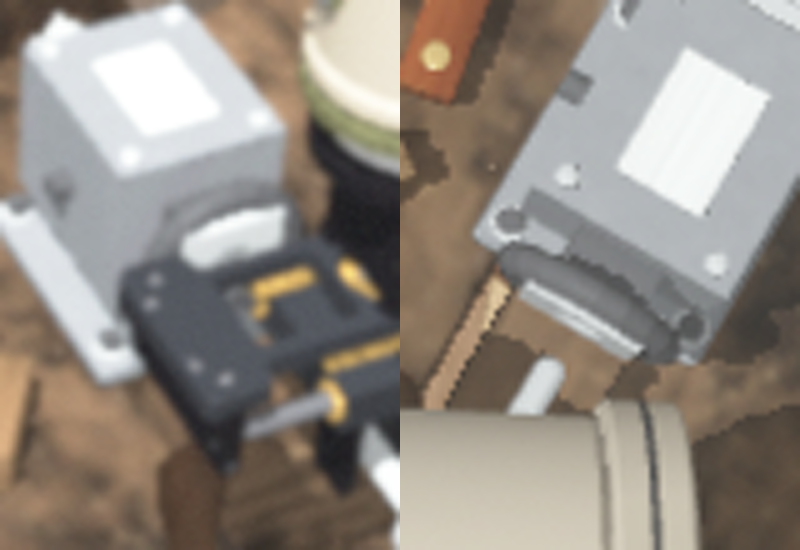

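The top crop shows the tip at about (549,362), just short of the hub's front edge, which runs (525,290) to (640,355). I'll check its lateral offset in world coordinates.

```bash
python3 - <<'E'
from h import *
import pickle
np.set_printoptions(precision=4,suppress=True)
w=pickle.load(open("w3.pkl","rb"));T=w["top"]
t=lambda x,y:(300+(x-400)/5,210+y/5)
a=np.radians(-31.8);M=np.array([.5385,-.1848]);ax=np.array([np.cos(a),np.sin(a)]);ay=np.array([-ax[1],ax[0]])
F=lambda p:np.array([(p[:2]-M)@ax,(p[:2]-M)@ay])*1e3
for n,x,y,z in(("tip",549,362,.07),("hubL",525,290,.093),("hubR",640,355,.093),("b1",568,175,.11),("b2",716,263,.11)): print(n,F(plane(T,*t(x,y),z)))
h=cv2.cvtColor(T["image"],cv2.COLOR_RGB2HSV)[278:293,320:336].astype(int)
for i,row in enumerate(h):
    u=np.where((row[:,1]<45)&(row[:,2]>140))[0]
    if len(u): print(278+i,u.min()+320,u.max()+320,F(plane(T,(u.min()+u.max())/2+320,278+i,.07)))
E
```

```text
tip [-18.8194   1.4585]
hubL [-3.3705 22.2597]
hubR [ -2.2563 -23.9596]
b1 [37.3349 29.9003]
b2 [ 37.1479 -29.6594]
281 329 330 [-16.9241   3.1871]
282 327 331 [-18.9434   3.0549]
283 327 332 [-20.0303   1.3795]
284 326 332 [-22.0473   1.248 ]
285 325 332 [-24.063    1.1165]
286 325 332 [-25.6122   0.2142]
287 324 331 [-28.0907   0.8537]
288 324 330 [-30.1026   0.7224]
289 323 330 [-32.1133   0.5913]
290 322 329 [-34.5875   1.23  ]
291 322 328 [-36.5956   1.0988]
292 321 328 [-38.6024   0.9676]
```

```bash
python3 -m crank '[[[-5,-0.5,1,0,-1],[-10,-0.5,1,0,-1],[-14,-0.5,1,0,-1],[-17,-0.5,1,0,-1],[-20,-0.5,1,0,-1],[-22,-0.5,1,0,-1],[-24,-0.5,1,0,-1],[-24,-0.5,1,0,-1]]]'; python3 -m crank '[[[-2,0,0,0,-1],[-4,0,0,0,-1],[-6,0,0,0,-1],[-6,0,0,0,-1]]]'
```

```text
time: 8.9
ee_pos: [0.4667, -0.142, 0.0505]
eef_rot: [0.274, 0.962, 0.0, 0.0]
ft_force: [0.8, 0.1, -3.0]
width: 0.0101
grip_force: 40.0
time: 9.3
ee_pos: [0.4719, -0.1452, 0.0506]
eef_rot: [0.274, 0.962, 0.0, 0.0]
ft_force: [0.8, 0.2, -2.0]
width: 0.0108
grip_force: 40.0
```

```bash
python3 -m crank '[[[-3,0,0,0,-1],[-6,0,0,0,-1],[-9,0,0,0,-1],[-12,0,0,0,-1],[-15,0,0,0,-1],[-15,0,0,0,-1]]]';python3 -m crank '[[[-3,0,0,0,-1],[-6,0,0,0,-1],[-9,0,0,0,-1],[-9,0,0,0,-1]]]'; python3 -c "
from bench import r
s=r.read_state();print(s['ft_force'],s['torque'])"
```

```text
time: 9.9
ee_pos: [0.4847, -0.1532, 0.0506]
eef_rot: [0.274, 0.962, 0.0, 0.0]
ft_force: [0.0, -0.3, -3.7]
width: 0.0106
grip_force: 40.0
time: 10.3
ee_pos: [0.4924, -0.1579, 0.0506]
eef_rot: [0.274, 0.962, 0.0, 0.0]
ft_force: [0.3, -0.1, -2.2]
width: 0.0104
grip_force: 40.0
[ 0.28884468 -0.06440952 -2.22670462] [ 0.10229132 -0.19275838 -0.01890773]
```

```bash
python3 -m crank '[[[-4,0,0,0,-1],[-8,0,0,0,-1],[-12,0,0,0,-1],[-15,0,0,0,-1],[-15,0,0,0,-1]]]';python3 -m crank '[[[-4,0,0,0,-1],[-8,0,0,0,-1],[-12,0,0,0,-1],[-15,0,0,0,-1],[-15,0,0,0,-1],[-15,0,0,0,-1]]]'; python3 -c "
from bench import r
s=r.read_state();print(s['ft_force'],s['torque'])"
```

```text
time: 10.8
ee_pos: [0.5052, -0.1659, 0.0506]
eef_rot: [0.274, 0.962, 0.0, 0.0]
ft_force: [-0.6, 0.0, -2.4]
width: 0.0106
grip_force: 40.0
time: 11.4
ee_pos: [0.5176, -0.1735, 0.0505]
eef_rot: [0.274, 0.962, 0.0, 0.0]
ft_force: [0.0, 0.4, -3.0]
width: 0.0109
grip_force: 40.0
[ 0.02718196  0.42429859 -3.0305032 ] [ 0.05465875 -0.24832073  0.03739226]
```

```bash
python3 -m crank '[[[0,0,0,0,-0.6],[0,0,0,0,-0.4],[0,0,0,0,0],[0,0,0,0,1],[0,0,0,0,1],[0,0,0,0,1],[0,0,0,0,1],[0,0,0,0,1],[0,0,0,0,1],[0,0,0,0,1]]]';python3 -m crank '[[[10,0,0,0,1],[30,0,0,0,1],[50,0,0,0,1],[70,0,0,0,1],[80,0,0,0,1],[80,0,0,0,1],[80,0,0,0,1]]]'; python3 - <<'E'
from h import *
from bench import r
import pickle
cs={n:r.camera(n) for n in("wrist","scene","top")}; pickle.dump(cs,open("w4.pkl","wb"))
s=r.read_state();print(s["ee_pos"],s["ft_force"],s["torque"],s["width"])
up=lambda i:cv2.resize(i,None,fx=2.5,fy=2.5,interpolation=cv2.INTER_CUBIC)
out=np.zeros((570,800,3),np.uint8); out[:420,:560]=cs["wrist"]["image"]
out[:285,560:]=up(cs["scene"]["image"][170:284,310:406]); out[285:,560:]=up(cs["top"]["image"][220:334,270:366])
cv2.imwrite("pics/w4.png",out[:,:,::-1])
E
```

```text
time: 12.4
ee_pos: [0.5175, -0.1735, 0.0506]
eef_rot: [0.274, 0.962, -0.0, 0.0]
ft_force: [-0.8, 0.2, -0.2]
width: 0.0811
grip_force: 0.0
time: 13.1
ee_pos: [0.45, -0.1318, 0.0509]
eef_rot: [0.274, 0.962, -0.0, 0.001]
ft_force: [-0.2, 0.5, 0.6]
width: 0.0874
grip_force: 0.0
[ 0.45015967 -0.13164846  0.05059667] [-0.59610033  0.62823318  0.42500013] [ 0.03540397 -0.12146078  0.02305197] 0.08703403814486009
```

View pics/w4.png

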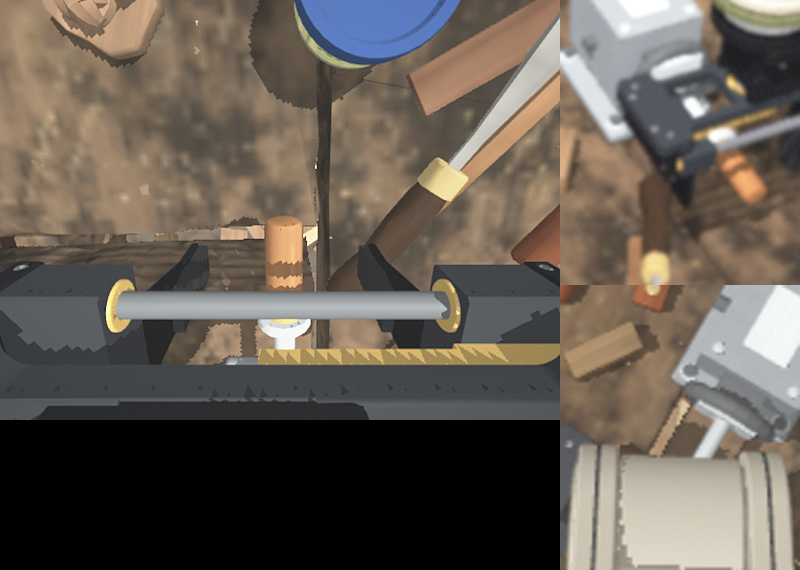

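The wrist view shows the bar hanging in the bore. Its handle end is at about (283,220), the ferrule and collar at (284,322) to (284,340), and it is centred between the open fingers. I'll compute the grip point and the droop.

```bash
python3 - <<'E'
from h import *
import pickle
from bench import r
np.set_printoptions(precision=4,suppress=True)
w=pickle.load(open("w4.pkl","rb"));c=w["wrist"]; s=r.read_state()
Q=R.from_quat(s["eef_rot"])
L=lambda p:Q.inv().apply(np.array(p)-s["ee_pos"])*1e3
hsv=cv2.cvtColor(c["image"],cv2.COLOR_RGB2HSV)
for v in (216,222,235,250,285,325,335,343):
    row=hsv[v,240:330].astype(int); m=(row[:,1]>120)&(row[:,2]>120) if v<300 else (row[:,1]<40)&(row[:,2]>170)
    u=np.where(m)[0]+240
    if len(u): print(v,u.min(),u.max(),L(plane(c,(u.min()+u.max())/2,v,.067)),L(plane(c,(u.min()+u.max())/2,v,.077)))
a=np.radians(148.2); print("grasp px",proj(c,s["ee_pos"]+np.array([0,0,.019])))
print("tool wrt mouth",L([.5385,-.1848,.07]))
# triangulate handle end top-edge with scene view: scene crop (755,190)->
print(tri((c,283.5,226),(w["scene"],310+(752-560)/2.5,170+190/2.5)))
E
```

```text
222 267 300 [ 29.4607  -0.4804 -16.4139] [ 33.2173  -0.498  -26.4152]
235 267 302 [ 22.3726   0.0309 -16.4112] [ 26.6159  -0.0218 -26.4127]
250 266 301 [ 13.9447  -0.4796 -16.4084] [ 18.7666  -0.4972 -26.4102]
285 268 301 [ -6.8375   0.0615 -16.4009] [ -0.5888   0.0067 -26.4031]
325 259 309 [-32.7059  -0.1942 -16.3919] [-24.6813  -0.2315 -26.3947]
335 269 299 [-39.5622  -0.1904 -16.3895] [-31.0669  -0.2279 -26.3925]
343 275 294 [-45.1674   0.1016 -16.3874] [-36.2872   0.0441 -26.3905]
grasp px (np.float64(284.43560336135295), np.float64(276.3260492650432))
tool wrt mouth [-103.0939    1.4779  -19.3664]
(array([ 0.4292, -0.1191,  0.0599]), [np.float64(0.00010789166066040814), np.float64(0.00010789166066028016)])
```

```bash
python3 -m crank '[[[0,0,1.5,0,1],[0,0,3,0,0],[0,0,3,0,-0.3],[0,0,3,0,-0.4],[0,0,3,0,-1],[0,0,3,0,-1],[0,0,3,0,-1],[0,0,3,0,-1],[0,0,3,0,-1],[0,0,3,0,-1],[0,0,3,0,-1],[0,0,3,0,-1],[0,0,3,0,-1],[0,0,3,0,-1],[0,0,3,0,-1]]]' 40; python3 -c "
from bench import r
s=r.read_state();print(s['ft_force'],s['torque'])"
```

```text
time: 14.75
ee_pos: [0.4496, -0.1313, 0.0476]
eef_rot: [0.274, 0.962, 0.0, 0.0]
ft_force: [0.4, 0.7, -0.5]
width: 0.0188
grip_force: 40.0
[ 0.40629993  0.73222556 -0.46039113] [ 0.21325816 -0.17249012  0.06807498]
```

```bash
python3 -m crank '[[[0,0,-0.7,0,-1],[0,0,-1.5,0,-1],[0,0,-1.5,0,-1],[-3,0,-1.5,0,-1],[-6,0,-1.7,0,-1],[-9,0,-1.8,0,-1],[-12,0,-2,0,-1],[-12,0,-2,0,-1]]]'; python3 -c "
from bench import r
s=r.read_state();print(s['ft_force'],s['torque'])"
```

```text
time: 15.55
ee_pos: [0.4602, -0.1379, 0.0496]
eef_rot: [0.274, 0.962, 0.0, 0.0]
ft_force: [0.2, 0.5, -1.0]
width: 0.0188
grip_force: 40.0
[ 0.16948751  0.54759117 -0.95400627] [ 0.05232201 -0.23583262  0.03814305]
```

```bash
python3 -m crank '[[[-4,0,-0.2,0,-1],[-8,0,-0.3,0,-1],[-12,0,-0.4,0,-1],[-15,0,-0.5,0,-1],[-15,0,-0.5,0,-1]]]'; python3 -m crank '[[[-4,0,0,0,-1],[-8,0,0,0,-1],[-12,0,0,0,-1],[-15,0,0,0,-1],[-15,0,0,0,-1]]]'; python3 -c "
from bench import r
s=r.read_state();print(s['ft_force'],s['torque'])"
```

```text
time: 16.05
ee_pos: [0.473, -0.1458, 0.0501]
eef_rot: [0.274, 0.962, 0.0, 0.0]
ft_force: [-0.5, 0.7, -1.4]
width: 0.0187
grip_force: 40.0
time: 16.55
ee_pos: [0.4844, -0.1526, 0.0499]
eef_rot: [0.274, 0.962, 0.0, -0.002]
ft_force: [-8.9, 5.6, 6.8]
width: 0.019
grip_force: 40.0
[-8.85387751  5.58255255  6.75527994] [1.2989585  1.57573952 0.05250954]
```

```bash
python3 -m crank '[[[1,0,0,0,-0.9],[1,0,0,0,-0.3],[1,0,0,0,-0.3],[1,0,0,0,-0.3],[1,0,0,0,-0.3],[1,0,0,0,-0.3],[1,0,0,0,-0.3]]]'; python3 -m crank '[[[0,0,0,0,-0.55],[0,0,0,0,-1],[0,0,0,0,-1],[0,0,0,0,-1],[0,0,0,0,-1],[0,0,0,0,-1],[0,0,0,0,-1],[0,0,0,0,-1]]]' 40;python3 -c "
from bench import r
s=r.read_state();print(s['ft_force'],s['torque'])"
```

```text
time: 17.25
ee_pos: [0.4844, -0.153, 0.0501]
eef_rot: [0.274, 0.962, -0.0, 0.0]
ft_force: [-0.1, 0.1, -0.1]
width: 0.0306
grip_force: 0.0
time: 18.05
ee_pos: [0.4845, -0.1529, 0.0501]
eef_rot: [0.274, 0.962, 0.0, 0.0]
ft_force: [0.6, 0.5, -0.1]
width: 0.0186
grip_force: 39.9
[ 0.60518812  0.46389476 -0.07918192] [ 0.29156026 -0.25909556  0.09406885]
```

```bash
python3 -m crank '[[[-2,0,0,0,-1],[-4,0,0,0,-1],[-6,0,0,0,-1],[-6,0,0,0,-1]]]'; python3 -m crank '[[[-2,0,0,0,-1],[-4,0,0,0,-1],[-4,0,0,0,-1]]]'; python3 -c "
from bench import r
s=r.read_state();print(s['ft_force'],s['torque'])"
```

```text
time: 18.45
ee_pos: [0.4898, -0.1563, 0.0501]
eef_rot: [0.274, 0.962, 0.0, 0.0]
ft_force: [0.9, 1.4, 0.9]
width: 0.0187
grip_force: 40.0
time: 18.75
ee_pos: [0.4932, -0.1584, 0.0501]
eef_rot: [0.274, 0.962, 0.0, 0.0]
ft_force: [-0.7, 1.9, 1.2]
width: 0.0187
grip_force: 40.0
[-0.68676649  1.91702775  1.24273252] [ 0.36985769 -0.12422965  0.08361902]
```

```bash
python3 -m crank '[[[-1.5,0,0,0,-1],[-3,0,0,0,-1],[-4.5,0,0,0,-1],[-6,0,0,0,-1],[-6,0,0,0,-1]]]'; python3 -m crank '[[[-1,0,0,0,-1],[-2,0,0,0,-1],[-3,0,0,0,-1],[-3,0,0,0,-1]]]'; python3 -c "
from bench import r
s=r.read_state();print(s['ft_force'],s['torque'])"
```

```text
time: 19.25
ee_pos: [0.4983, -0.1615, 0.0501]
eef_rot: [0.274, 0.962, 0.0, 0.0]
ft_force: [-0.9, 1.7, 0.9]
width: 0.0191
grip_force: 40.0
time: 19.65
ee_pos: [0.4987, -0.1617, 0.0497]
eef_rot: [0.274, 0.962, 0.0, -0.002]
ft_force: [-10.1, 8.8, 9.9]
width: 0.019
grip_force: 40.0
[-10.10504807   8.78087894   9.9104014 ] [1.70189371 2.09638343 0.05861104]
```

```bash
python3 -m crank '[[[0,0,-0.5,0,-1],[0,0,-1,0,-1],[0,0,-1,0,-1]]]'; python3 -m crank '[[[-1,0,0,0,-1],[-2,0,0,0,-1],[-2,0,0,0,-1]]]'; python3 -c "
from bench import r
s=r.read_state();print(s['ft_force'],s['torque'])"
```

```text
time: 19.95
ee_pos: [0.4988, -0.1621, 0.0502]
eef_rot: [0.274, 0.962, 0.0, -0.002]
ft_force: [-5.5, 5.5, 1.5]
width: 0.0191
grip_force: 40.0
time: 20.25
ee_pos: [0.5004, -0.163, 0.0501]
eef_rot: [0.274, 0.962, 0.0, -0.002]
ft_force: [-6.3, 6.3, 1.1]
width: 0.0189
grip_force: 40.0
[-6.33046319  6.29453871  1.05775554] [1.3212735  1.23164039 0.04927747]
```

```bash
python3 -m crank '[[[-1,0.3,0,0,-1],[-2,0.5,0,0,-1],[-3,0.5,0,0,-1],[-4,0.5,0,0,-1],[-4,0.5,0,0,-1]]]'; python3 -m crank '[[[-1,0,0,0,-1],[-2,0,0,0,-1],[-3,0,0,0,-1],[-3,0,0,0,-1]]]'; python3 -c "
from bench import r
s=r.read_state();print(s['ft_force'],s['torque'])"
```

```text
time: 20.75
ee_pos: [0.504, -0.165, 0.0501]
eef_rot: [0.274, 0.962, 0.0, -0.002]
ft_force: [-6.6, 4.2, -0.1]
width: 0.0192
grip_force: 40.0
time: 21.15
ee_pos: [0.5066, -0.1665, 0.05]
eef_rot: [0.274, 0.962, 0.0, -0.002]
ft_force: [-6.0, 5.0, 0.3]
width: 0.0191
grip_force: 40.0
[-5.97112305  5.02692773  0.31588065] [1.18058564 1.22706369 0.03707565]
```

```bash
python3 -m crank '[[[-1,0,0,0,-1],[-2,0,0,0,-1],[-3,0,0,0,-1],[-3,0,0,0,-1]]]'; python3 -m crank '[[[-1,0,0,0,-1],[-2,0,0,0,-1],[-2,0,0,0,-1]]]';  python3 -m crank '[[[-1,0,0,0,-1],[-2,0,0,0,-1],[-2,0,0,0,-1]]]'; python3 -c "
from bench import r
s=r.read_state();print(s['ft_force'],s['torque'])"
```

```text
time: 21.55
ee_pos: [0.5092, -0.1681, 0.0501]
eef_rot: [0.274, 0.962, 0.0, -0.002]
ft_force: [-6.5, 5.1, 0.3]
width: 0.0192
grip_force: 40.0
time: 21.85
ee_pos: [0.5101, -0.1687, 0.05]
eef_rot: [0.274, 0.962, 0.0, -0.003]
ft_force: [-10.6, 6.8, 5.1]
width: 0.0191
grip_force: 40.0
time: 22.15
ee_pos: [0.5101, -0.1687, 0.0499]
eef_rot: [0.274, 0.962, 0.0, -0.005]
ft_force: [-18.8, 11.4, 13.3]
width: 0.0189
grip_force: 40.0
[-18.84213904  11.39232922  13.34134435] [2.4522568  3.99019562 0.02163067]
```

```bash
python3 -m crank '[[[-0.5,0,-0.5,0,-1],[-1,0,-1,0,-1],[-1,0,-1,0,-1],[-1,0,-1,0,-1]]]'; python3 -m crank '[[[-0.5,0,0,0,-1],[-1,0,0,0,-1],[-1,0,0,0,-1],[-1,0,0,0,-1],[-1,0,0,0,-1],[-1,0,0,0,-1]]]'; python3 -c "
from bench import r
s=r.read_state();print(s['ft_force'],s['torque'])"
```

```text
time: 22.55
ee_pos: [0.5101, -0.1687, 0.0499]
eef_rot: [0.274, 0.962, 0.0, -0.006]
ft_force: [-19.4, 10.8, 7.1]
width: 0.0188
grip_force: 40.0
time: 23.15
ee_pos: [0.5102, -0.1686, 0.0499]
eef_rot: [0.273, 0.962, 0.0, -0.007]
ft_force: [-23.9, 14.8, 11.5]
width: 0.0189
grip_force: 40.0
[-23.94096078  14.76622173  11.51759878] [ 3.15760373  4.96748817 -0.0328369 ]
```

```bash
python3 -m crank '[[[1.5,0,0,0,-1],[3,0,0,0,-1],[4,0,0,0,-1],[5,0,0,0,-1],[5,0,0,0,-1]]]'; python3 -c "
from bench import r
s=r.read_state();print(s['ft_force'],s['torque'])"
```

```text
time: 23.65
ee_pos: [0.5099, -0.1688, 0.0509]
eef_rot: [0.274, 0.962, -0.0, -0.002]
ft_force: [-6.0, 4.2, -1.6]
width: 0.0188
grip_force: 40.0
[-5.97860763  4.20234913 -1.55335258] [1.00367282 0.95584125 0.09583534]
```

```bash
python3 -m crank '[[[0.5,0,0,0,-0.7],[0.5,0,0,0,-0.3],[0.5,0,0,0,0.2],[0.5,0,0,0,0.7],[0.5,0,0,0,1],[0.5,0,0,0,1],[0.5,0,0,0,1],[0.5,0,0,0,1],[0.5,0,0,0,1],[0.5,0,0,0,1]]]'; python3 -m crank '[[[0,0,-20,0,1],[0,0,-50,0,1],[0,0,-90,0,1],[20,0,-130,0,1],[60,0,-150,0,1],[110,0,-150,0,1],[110,0,-150,0,1],[110,0,-150,0,1],[110,0,-150,0,1]]]'; python3 - <<'E'
from h import *
from bench import r
import pickle
cs={n:r.camera(n) for n in("scene","top")}; pickle.dump(cs,open("w5.pkl","wb"))
up=lambda i:cv2.resize(i,None,fx=4,fy=4,interpolation=cv2.INTER_CUBIC)
out=np.hstack([up(cs["scene"]["image"][130:270,300:400]),up(cs["top"]["image"][180:320,290:390])])
cv2.imwrite("pics/w5.png",out[:,:,::-1])
E
```

```text
time: 24.65
ee_pos: [0.5114, -0.1691, 0.052]
eef_rot: [0.274, 0.962, -0.0, 0.0]
ft_force: [0.5, 0.6, -0.2]
width: 0.082
grip_force: 0.0
time: 25.55
ee_pos: [0.4185, -0.1116, 0.2022]
eef_rot: [0.274, 0.962, 0.0, 0.0]
ft_force: [0.7, 1.0, -0.0]
width: 0.0867
grip_force: 0.0
```

View pics/w5.png

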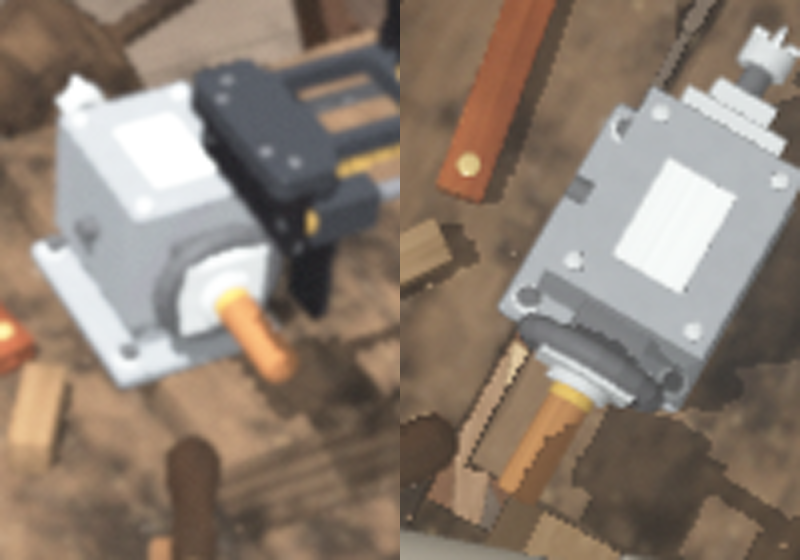

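The collar sits flush on the hub at top crop (578,385). The spur centre stands clear of the nose at (770,55), the block hasn't moved, and the gripper is well away. I'm handing in.

```bash
python3 -c "
from bench import r
print(r.close_job())"
```

```text
the job is handed in; nothing more can be done
None
```

The job is handed in, with no verdict returned: the knock-out bar was pressed home with about 28 N of push (an estimated 20 N on the hub after the centre's friction), the last picture shows its collar flush and the drive centre pushed out, and the bar was then released and the arm moved clear.

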